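# Tap a sample cap true on the rotary stage and index it

## Robot

A 7-joint arm with a two-finger parallel gripper is mounted at the origin on a cart in front of the work surface, level with it; the furniture and walls round the work are solid. World frame = base frame: x ahead of the robot, y to its left, z up, the work surface at z = 0. Lengths are in m, angles in degrees, forces in N, time in s.
With the tool pointing down it reaches from about 0.425 to 0.875 m from the base axis. Payload 4.7 kg.
Tool frame: the origin (TCP) lies between the finger pads; the fingertips stand 19 mm ahead of it and the grasp point (between the pads) is the TCP; x points along the fingers, z is the direction in which the jaws open and shut, and the axes are right-handed (so a half turn about x gives the same grasp; the last joint's range is limited). The gripper opens to 87 mm and grips with 3 to 60 N. Pads are 19 mm wide; open, the fingers measure 117 mm over their backs; the gripper's body (75 mm by 190 mm) begins 51 mm behind the grasp point.
Start: joints at [-66.343, 18.392, -4.016, 83.108, 1.295, 78.541, -3.26], TCP at [0.252, 0.599, 0.242] pointing down, gripper open.
Joint ranges: [-163.93, 163.93], [-17.29, 119.83], [-79.2, 71.16], [3.27, 140.29], [-89.18, 269.18], [5.43, 117.66], [-154.24, 154.24]. Speed limits (degrees/s): [147.25, 147.25, 180, 180, 180, 180, 180].

## Interface

Orientations are given as [roll, pitch, yaw] about the fixed x, y, z axes, in that order (R = Rz(yaw) Ry(pitch) Rx(roll)).
In Python, from cell import monitor, read_camera, camera_model, env, regions_of gives the robot as it stands. The module is installed in compiled form; this text tells all that it offers.
- The arm moves only by the tool step_arm, never from a script. Its argument "deltas" is a list of rows, each a list of 5 numbers: the gripper's target within -1 to 1 (fully open at 1, half-way at 0, shut at -1), then the shift along the tool's x, y, z in m, then the turn about the tool's x in degrees. A call has 1 to 12 rows; each row is the pose to reach, as a shift and turn from the pose commanded when the call began, along the tool's axes at that moment; what a row does not reach only later rows make up. A row lasts 1/8 s, in which the tool goes at most 62.5 mm and 10.7 degrees, less where a joint would pass 70% of its speed; a pose out of reach is approached as far as the arm can. A call with a gripper value outside its range is refused whole. The fingers move at their own pace and stop on an object; "newtons" is the grip in N (left out, the last holds). Time passes only in rows, so rows that repeat a pose let the fingers close. It gives the time, the measured TCP pose, the force and the opening at its end, in the units of the state.
- monitor.get_obs(): the state, without advancing time (a new reading comes with each control period).
- read_camera(name): name is "scene" or "side" or "wrist"; returns (picture, depth): 480x640x3 uint8, red, green, blue; 480x640 float32, m along the optical axis (not along the pixel's ray), 0 where there is no reading.
- camera_model(name): a dict with "fx", "fy", "cx", "cy" (pixels), "k1" (the pictures are not rectified: a ray, as slopes to the right and down, at radius r is drawn at 1 + k1 r^2 times it, then the intrinsics apply), "xyz" and "attitude" of the camera in the world. Camera axes: x right, y down, z forward; pixel columns grow to the right and rows downward; lengths in m; the calibration is good to about 2 mm. A picture is of the moment at which its call begins: read the wrist's pose just before it. camera_model takes no time and is no camera call; for the wrist camera it gives the pose at the moment of the call.
- env.sign_off(): hands the job in, once; it reports no verdict.
Trained networks look in the newest picture that a camera, given by its name, has taken for a name from the list of things; names that differ only in an ending like _2 or _b are one class to them, and where a whole thing is asked for, a point or a joint stands for the part that bears it (a point fixed in the world has none). Each returns a list of dicts, best first, with "p" (0 to 1); they miss things now and then, are a little off and sometimes report something else, mostly with a low value. They report only what shows in the picture. A call takes as long as a camera call.
- regions_of(camera, thing): "pixels" (480x640 bool, what is visible of it) and "pixel" ([column, row] in pixels, amid what is visible of it).
The state is a dict: "time_s": time; "qpos": joint angles; "joint_velocities": joint speeds; "effort": joint torques, N m; "tool_pos": TCP position; "tool_rot": TCP orientation; "force": force on the tool from outside, world axes, zero at the start; "wrist_torque": the same for the moment, N m; "grip_width": finger opening in m.
Only numpy, scipy, OpenCV 4.12 (cv2) and the standard library are available. Lean on these libraries where they do the work, as an engineer would, in place of code of your own. Each camera call takes 0.05 s, during which the arm holds its last target. There are 200 camera calls.

## Task

A sample bottle cap stands off-centre, overhanging the small post of the rotary print stage. Centre it on the post with light taps of the fingertips against its rim, without knocking it off; then gently push the stage's arm round by its knob until it rests against the other stop, so that the cap turns with the post and ends centred. Only touch and push: grip or lift nothing, and leave the other things on the bench where they are.

Things in the scene. Friction and masses are not known exactly. Their poses are not given: they have to be found in the camera images.
- cap: white ribbed screw cap, 49 mm across, 19 mm tall, about 20 g, loose on the flat top of the stage's post. Origin: centre of its underside; z up. It starts 6 to 9 mm off the post's axis. It overhangs all round: it tips off if its centre goes over 13 mm off the axis or its overhang is pressed. Under its edge only the thin post stands (60 mm free), so tips may hang beside the rim.
- post_top (a point): centre of the flat round top of the stage's steel post, 26 mm across, 120 mm above the bench, on the axis about which arm, flange and post turn together. Below: a flange 56 mm across (top at 49 mm) and a round base 84 mm across (top at 16 mm) that cannot shift. The rig's rail beside it is 115 mm high; mid-bench a print head and thick hose reach 0.55 m: pass over or round them.
- knob_top (a point): centre of the top of the black upright handle knob (18 mm across near the top, tapering to 12 mm below; from 62 to 100 mm above the bench) at the end of the flat arm, 70 mm from the post's axis. The arm (12 mm wide, from 49 to 55 mm above the bench) points roughly towards the robot.
- index_arm (a joint): angle of arm and post in rad, growing counter-clockwise seen from above: 0 at one rubber-sleeved stop pin, 1.047 (60 deg) at the other, the right one as the robot sees it. Starts at 0 to 0.2. It stays where it is left; about 1 N at the knob turns it. The pins stand 36 mm from the axis, 58 mm above the bench.
- black_cap: black cap, 39 mm across, 16 mm tall, on the bench on the robot's side of the stage; leave alone. Origin: centre of its underside
- grey_cap: grey cap, 29 mm across, 15 mm tall, on the bench on the robot's side of the stage; leave alone. Origin: centre of its underside
- steel_loupe: folding loupe, 24 x 29 x 12 mm, on the bench behind the rig's rail, left of the stage; leave alone. Origin: centre of its underside
- small_bottle: white bottle with a white cap, 55 mm across, 136 mm tall, on the bench behind and left of the stage; leave alone. Origin: centre of its underside
- stage: the rotary stage that carries arm, post and cap; its base cannot shift. Origin: on the post's axis, at bench level

How it is judged:
By the outcome, as a careful person would: the job done as asked, in the order asked, and still so for the second after the job is handed in, with the robot touching nothing.
It also fails if it takes over 70 s, if anything falls off the work surface, if the arm or the gripper's body presses on something with over 40 N, if the wrist force passes 120 N, or if a joint passes its speed limit or range.

## Working session

There is one attempt and no reset: what is moved stays moved. The work goes in short steps, Python scripts to look and compute and a tool call to move; the robot and the scene stay as the last step left them, time stands still between calls to the robot, and variables do not carry over. Pictures are saved under pics/ and viewed, about 8 in all and at most 12, crops included, and the job is handed in when it is done.

Besides the shell and the picture viewer there is one more tool, called after "Request:" by a JSON object that holds its "op" and its "data". step_arm: Moves the arm, as the interface text tells. Its arguments: {"type":"object","properties":{"deltas":{"type":"array"},"newtons":{"type":"number"}},"required":["deltas"]}

```bash
mkdir -p pics; cat > h.py <<'E'
import numpy as np, cv2
from cell import monitor, read_camera, camera_model, env, regions_of
from scipy.spatial.transform import Rotation as R
def cam(n):
    m=camera_model(n); return m
def rot(m):
    a=np.array(m["attitude"],float)
    return a if a.shape==(3,3) else R.from_euler('xyz',a,degrees=True).as_matrix()
def ray(m,px):
    K=np.array([[m["fx"],0,m["cx"]],[0,m["fy"],m["cy"]],[0,0,1]])
    p=cv2.undistortPoints(np.array(px,float).reshape(-1,1,2),K,np.array([m["k1"],0,0,0,0.])).reshape(-1,2)
    return np.c_[p,np.ones(len(p))]
def world(m,px,d):
    return (ray(m,px)*np.reshape(d,(-1,1)))@rot(m).T+np.array(m["xyz"])
def atz(m,px,z):
    r=ray(m,px)@rot(m).T; o=np.array(m["xyz"])
    return o+r*((z-o[2])/r[:,2:3])
def proj(m,P):
    c=(np.atleast_2d(P)-np.array(m["xyz"]))@rot(m)
    s=c[:,:2]/c[:,2:]; s=s*(1+m["k1"]*(s**2).sum(1,keepdims=True))
    return s*[m["fx"],m["fy"]]+[m["cx"],m["cy"]]
def cloud(m,mask,d):
    v,u=np.nonzero(mask&(d>0)); return world(m,np.c_[u,v],d[v,u])
E
python3 - <<'E'
from h import *
print(monitor.get_obs())
for n in ("scene","side","wrist"):
    m=cam(n);p,d=read_camera(n);print(n,m)
    cv2.imwrite(f"pics/{n}0.png",p[:,:,::-1])
    for t in ("cap","post_top","knob_top","small_bottle","black_cap","grey_cap"):
        for r in regions_of(n,t)[:2]:
            c=cloud(m,r["pixels"],d)
            if len(c): print(t,round(r["p"],2),r["pixel"],len(c),np.median(c,0).round(3),np.percentile(c,2,0).round(3),np.percentile(c,98,0).round(3))
E
```

```text
{'time_s': 0.0, 'qpos': array([-66.34098614,  18.43963202,  -4.01530698,  83.17471401,
         1.29552692,  78.53961976,  -3.2601528 ]), 'joint_velocities': array([-0.08892199, -0.04647358,  0.01678163, -0.028453  , -0.02269906,
        0.10251841, -0.03919864]), 'effort': array([ 8.25380466e-04, -4.91289139e+01, -4.03392361e-01, -3.12528312e+01,
       -6.38298341e-02,  4.39305918e-02,  1.84798878e-04]), 'tool_pos': array([0.25227213, 0.59849531, 0.2404566 ]), 'tool_rot': array([-176.70090269,   89.89112357, -109.55043171]), 'force': array([-0.58313059,  0.02561062, -0.6098466 ]), 'wrist_torque': array([-0.01322916, -0.00941316, -0.00228008]), 'grip_width': 0.08701059159610341}
scene {'fx': 564.4243833556976, 'fy': 564.4243833556976, 'cx': 324.2598555207956, 'cy': 238.31530136320026, 'k1': -0.16994239068952105, 'xyz': array([-0.08144048, -0.08016415,  0.71393101]), 'attitude': array([-135.37626054,   -1.04787475, -103.34075379])}
cap 0.77 [379.5, 228.7] 765 [ 0.479 -0.313  0.138] [ 0.464 -0.335  0.122] [ 0.505 -0.292  0.141]
post_top 0.8 [388.2, 267.5] 1128 [ 0.475 -0.322  0.056] [
[... 982 characters left out ...]
045] [ 0.51  -0.297  0.1  ]
knob_top 0.75 [372.0, 255.1] 980 [ 0.475 -0.322  0.055] [ 0.412 -0.345  0.047] [ 0.51  -0.297  0.1  ]
small_bottle 0.73 [287.8, 194.6] 1641 [ 0.614 -0.214  0.083] [ 0.603 -0.241  0.006] [ 0.644 -0.191  0.137]
black_cap 0.63 [321.5, 324.7] 443 [ 0.387 -0.211  0.015] [ 0.371 -0.228  0.002] [ 0.405 -0.194  0.018]
grey_cap 0.48 [359.6, 326.5] 252 [ 0.367 -0.268  0.014] [ 0.356 -0.281  0.003] [ 0.381 -0.256  0.018]
wrist {'fx': 378.2452080201463, 'fy': 378.2452080201463, 'cx': 316.3932504713726, 'cy': 247.64928999082994, 'k1': -0.0034129557936961688, 'xyz': array([0.18424932, 0.6284055 , 0.3845609 ]), 'attitude': array([1.64455428e+02, 1.78290018e-02, 6.71044879e+01])}
```

View pics/scene0.png

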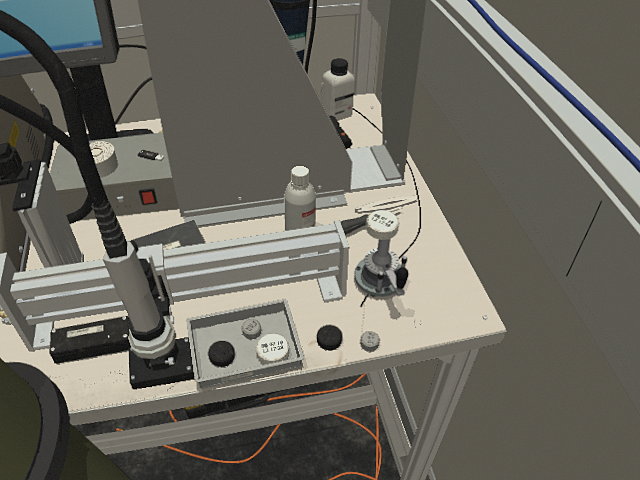

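```bash
python3 - <<'E'
from h import *
m=cam("scene");p,d=read_camera("scene")
# all cloud: tall things
P=cloud(m,np.ones((480,640),bool),d)
for z0 in (0.1,0.2,0.3,0.4,0.5):
    g={}
    s=P[(P[:,2]>z0)&(P[:,2]<z0+.1)&(P[:,0]>.1)&(P[:,0]<.9)&(abs(P[:,1])<.9)]
    q,c=np.unique((s[:,:2]/.05).round(),axis=0,return_counts=True)
    print(z0,[(round(a*.05,2),round(b*.05,2),int(n)) for (a,b),n in zip(q,c) if n>15])
m=cam("wrist");o=monitor.get_obs()
T=R.from_euler('xyz',o["tool_rot"],degrees=True).as_matrix();print(T.round(3))
print("cam in tool",T.T@(np.array(m["xyz"])-o["tool_pos"]),(T.T@rot(m)).round(3))
E
```

```text
0.1 [(np.float64(0.1), np.float64(-0.5), 338), (np.float64(0.15), np.float64(-0.5), 650), (np.float64(0.2), np.float64(-0.5), 589), (np.float64(0.25), np.float64(-0.5), 553), (np.float64(0.3), np.float64(-0.5), 481), (np.float64(0.35), np.float64(-0.5), 445), (np.float64(0.4), np.float64(-0.5), 391), (np.float64(0.4), np.float64(0.0), 364), (np.float64(0.4), np.float64(0.05), 1486), (np.float64(0.45), np.float64(-0.5), 359), (np.float64(0.45), np.float64(-0.35), 56), (np.float64(0.45), np.float64(-0.3), 259), (np.float64(0.45), np.float64(-0.25), 66), (np.float64(0.45), np.float64(0.0), 378), (np.float64(0.45), np.float64(0.05), 257), (np.float64(0.45), np.float64(0.25), 206), (np.float64(0.5), np.float64(-0.5), 312), (np.float64(0.5), np.float64(-0.35), 113), (np.float64(0.5), np.float64(-0.3), 389), (np.float64(0.5), np.float64(-0.25), 550), (np.float64(0.5), np.float64(-0.2), 783), (np.float64(0.5), np.float64(-0.15), 796), (np.float64(0.5), np.float64(-0.1), 805), (np.float64(0.5), np.float64(-0.05), 812), (np.float64(0.5), np.float64(0.0), 890), (np.float64(0.5), np.float64(0.05
[... 5734 characters left out ...]
t64(0.6), np.float64(-0.5), 281), (np.float64(0.65), np.float64(-0.5), 34), (np.float64(0.7), np.float64(-0.1), 123), (np.float64(0.7), np.float64(-0.05), 269), (np.float64(0.7), np.float64(-0.0), 131), (np.float64(0.75), np.float64(0.05), 111), (np.float64(0.75), np.float64(0.1), 245), (np.float64(0.75), np.float64(0.15), 388), (np.float64(0.75), np.float64(0.2), 250)]
0.5 [(np.float64(0.35), np.float64(-0.5), 216), (np.float64(0.4), np.float64(-0.5), 229), (np.float64(0.45), np.float64(0.1), 407)]
[[ 0.    -0.922  0.388]
 [ 0.     0.388  0.922]
 [-1.    -0.     0.   ]]
cam in tool [-0.14296113  0.07425152  0.00065062] [[ 0.    -0.268  0.963]
 [-0.001 -0.963 -0.268]
 [ 1.    -0.001 -0.001]]
```

The scene picture shows the cap on the stage at about (383,222), with the arm and knob near (400,275). The black cap is at (329,337), the grey cap at (370,341) and the bottle at (299,200). The print head and hose are at about (140,300), in my way, so I'll raise the arm first.

Request:
{"op": "step_arm", "data": {"deltas": [[1,-0.06,0,0,0],[1,-0.12,0,0,0],[1,-0.18,0,0,0],[1,-0.24,0,0,0],[1,-0.3,0,0,0],[1,-0.36,0,0,0],[1,-0.4,0,0,0],[1,-0.4,0,0,0]]}}

```text
time_s: 2.1
tool_pos: [0.245, 0.5825, 0.6014]
tool_rot: [0.3, 86.5, 67.5]
force: [-0.1, 0.3, 0.1]
grip_width: 0.0866
```

```bash
cat >> h.py <<'E'
def td(target,o=None):
    o=o or monitor.get_obs(); T=R.from_euler('xyz',o["tool_rot"],degrees=True).as_matrix()
    return (T.T@(np.array(target)-o["tool_pos"])).round(4)
def tool():
    o=monitor.get_obs(); return o["tool_pos"].round(4),R.from_euler('xyz',o["tool_rot"],degrees=True).as_matrix().round(3),o["qpos"].round(1),o["force"].round(2),o["time_s"]
E
python3 - <<'E'
from h import *
print(tool())
for w in ([.42,.42,.64],[.55,.2,.64],[.58,-.05,.64],[.48,-.30,.64]): print(w,td(w))
m=cam("scene");p,d=read_camera("scene");P=cloud(m,np.ones((480,640),bool),d)
s=P[(P[:,2]>.5)&(P[:,0]>.3)&(P[:,0]<.75)&(P[:,1]>-.3)&(P[:,1]<.4)];print(len(s),s.min(0),s.max(0))
E
```

```text
(array([0.245 , 0.5825, 0.6014]), array([[ 0.023, -0.922,  0.387],
       [ 0.056,  0.388,  0.92 ],
       [-0.998,  0.   ,  0.06 ]]), array([-7.580e+01,  2.150e+01,  1.190e+01,  3.770e+01, -5.100e+00,
        1.176e+02, -1.000e-01]), array([-0.08,  0.32,  0.1 ]), 2.1)
[0.42, 0.42, 0.64] [-0.0436 -0.2243 -0.0795]
[0.55, 0.2, 0.64] [-0.0528 -0.4294 -0.2317]
[0.58, -0.05, 0.64] [-0.0661 -0.554  -0.4501]
[0.48, -0.3, 0.64] [-0.0824 -0.5587 -0.7188]
407 [0.44857008 0.07592703 0.50002441] [0.47393568 0.1062596  0.51676481]
```

Request:
{"op": "step_arm", "data": {"deltas": [[1,0.0,0,-0.06,0],[1,0.0,0,-0.11,0],[1,0.0,0,-0.13,0],[1,0.0,0,-0.13,0]]}}

```text
time_s: 2.65
tool_pos: [0.1941, 0.4629, 0.5912]
tool_rot: [-0.0, 86.8, 67.2]
force: [-0.8, -0.2, 1.1]
grip_width: 0.0871
```

```bash
python3 - <<'E'
from h import *
print(tool())
for w in ([.35,.36,.64],[.45,.22,.64],[.5,.05,.64],[.48,-.15,.64],[.42,-.28,.64]): print(w,td(w))
E
```

```text
(array([0.1941, 0.4629, 0.5912]), array([[ 0.022, -0.922,  0.386],
       [ 0.052,  0.386,  0.921],
       [-0.998, -0.   ,  0.056]]), array([-80.4,   2.1,  10.5,  62.1,  -0.3, 112.6,  -2.7]), array([-0.79, -0.22,  1.08]), 2.65)
[0.35, 0.36, 0.64] [-0.0507 -0.1836 -0.0319]
[0.45, 0.22, 0.64] [-0.0558 -0.3299 -0.1223]
[0.5, 0.05, 0.64] [-0.0635 -0.4416 -0.2596]
[0.48, -0.15, 0.64] [-0.0743 -0.5004 -0.4515]
[0.42, -0.28, 0.64] [-0.0823 -0.4953 -0.5944]
```

Request:
{"op": "step_arm", "data": {"deltas": [[1,-0.03,0,0.0,0],[1,-0.03,0,0.0,0],[1,-0.03,0,0,0]]}}

```text
time_s: 3.02
tool_pos: [0.1949, 0.4635, 0.6199]
tool_rot: [-0.8, 86.9, 66.4]
force: [0.9, 0.4, 0.1]
grip_width: 0.0868
```

```bash
python3 - <<'E'
from h import *
print(tool())
for w in ([.35,.36,.62],[.45,.22,.62],[.5,.05,.62],[.48,-.15,.62],[.42,-.28,.62]): print(w,td(w))
E
```

```text
(array([0.1949, 0.4635, 0.6199]), array([[ 0.022, -0.922,  0.387],
       [ 0.05 ,  0.388,  0.92 ],
       [-0.999, -0.001,  0.055]]), array([-80.2,   4.3,  11.1,  56.3,  -0.8, 116.4,  -2.3]), array([0.92, 0.36, 0.09]), 3.025)
[0.35, 0.36, 0.62] [-0.0019 -0.1831 -0.0352]
[0.45, 0.22, 0.62] [-0.0067 -0.3296 -0.1253]
[0.5, 0.05, 0.62] [-0.0141 -0.4416 -0.2624]
[0.48, -0.15, 0.62] [-0.0246 -0.5008 -0.4542]
[0.42, -0.28, 0.62] [-0.0324 -0.4959 -0.5971]
```

Request:
{"op": "step_arm", "data": {"deltas": [[1,0.01,-0.06,-0.012,0],[1,0.013,-0.12,-0.024,0],[1,0.013,-0.18,-0.036,0],[1,0.012,-0.23,-0.065,0],[1,0.01,-0.28,-0.095,0],[1,0.008,-0.33,-0.125,0],[1,0.006,-0.37,-0.17,0],[1,0.004,-0.41,-0.215,0],[1,0.001,-0.44,-0.26,0],[1,0.0,-0.46,-0.315,0],[1,-0.004,-0.48,-0.37,0],[1,-0.006,-0.49,-0.42,0]]}}

```text
time_s: 4.53
tool_pos: [0.4835, -0.1166, 0.602]
tool_rot: [2.2, 86.8, 69.2]
force: [0.2, -0.8, 0.2]
grip_width: 0.0869
```

```bash
python3 - <<'E'
from h import *
print(tool())
for w in ([.43,-.28,.5],[.43,-.29,.4]): print(w,td(w))
E
```

```text
(array([ 0.4835, -0.1166,  0.602 ]), array([[ 0.02 , -0.921,  0.389],
       [ 0.053,  0.389,  0.92 ],
       [-0.998,  0.002,  0.056]]), array([-30.8,   5.1,  49.8,  59.4,  -8. , 117. ,  82.3]), array([ 0.23, -0.8 ,  0.19]), 4.525)
[0.43, -0.28, 0.5] [ 0.0921 -0.0146 -0.1768]
[0.43, -0.29, 0.4] [ 0.1914 -0.0187 -0.1917]
```

Request:
{"op": "step_arm", "data": {"deltas": [[1,0.03,0.0,-0.05,0],[1,0.07,0.0,-0.09,0],[1,0.12,-0.02,-0.13,0],[1,0.17,-0.04,-0.165,0],[1,0.21,-0.05,-0.185,0],[1,0.21,-0.05,-0.185,0]]}}

```text
time_s: 5.28
tool_pos: [0.4602, -0.2933, 0.3787]
tool_rot: [8.7, 86.7, 75.6]
force: [0.5, 0.3, 0.9]
grip_width: 0.0869
```

```bash
python3 - <<'E'
from h import *
print(tool())
m=cam("wrist");p,d=read_camera("wrist");cv2.imwrite("pics/w1.png",p[:,:,::-1])
for t in ("cap","post_top","knob_top"):
    for r in regions_of("wrist",t)[:2]:
        c=cloud(m,r["pixels"],d)
        if len(c): print(t,round(r["p"],2),r["pixel"],len(c),np.median(c,0).round(3),np.percentile(c,2,0).round(3),np.percentile(c,98,0).round(3))
E
```

```text
(array([ 0.4602, -0.2933,  0.3787]), array([[ 0.014, -0.92 ,  0.392],
       [ 0.055,  0.392,  0.918],
       [-0.998,  0.009,  0.056]]), array([-21.7,   6. ,  58.8,  85.5,  -8.2,  92.6, 103.7]), array([0.45, 0.32, 0.88]), 5.275)
cap 0.98 [295.6, 246.9] 1657 [ 0.486 -0.313  0.139] [ 0.465 -0.335  0.127] [ 0.509 -0.292  0.14 ]
post_top 0.84 [275.4, 216.4] 1069 [ 0.464 -0.323  0.054] [ 0.413 -0.345  0.045] [ 0.489 -0.295  0.101]
knob_top 0.67 [275.9, 217.3] 1086 [ 0.463 -0.323  0.054] [ 0.412 -0.345  0.01 ] [ 0.488 -0.295  0.101]
```

View pics/w1.png

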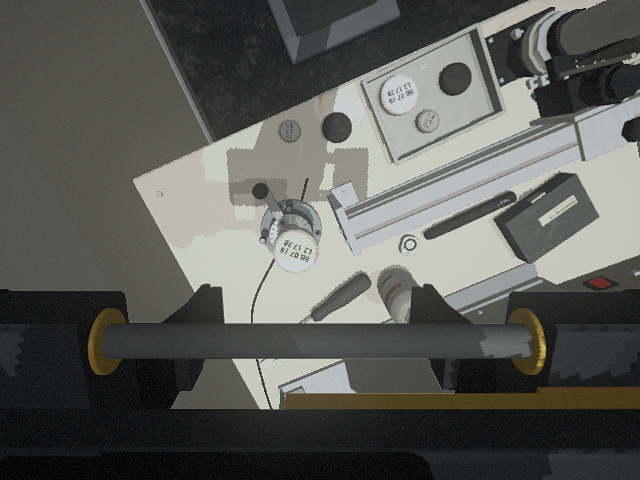

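Wrist picture: the cap is at (296,248), with the base ring visible around (290,228) and the knob at (260,190). The jaw axis runs along the image horizontal. Next I'll fit the circles.

```bash
cat >> h.py <<'E'
from scipy.optimize import least_squares
def circ(P,R0,c0):  # fit centre of known-radius circle to outer-boundary points by polar bins
    c=np.array(c0,float)
    for _ in range(15):
        v=P[:,:2]-c; r=np.hypot(*v.T); a=np.arctan2(v[:,1],v[:,0])
        k=((a+np.pi)/(2*np.pi)*48).astype(int)
        E=np.array([P[k==i][np.argmax(r[k==i]),:2] for i in range(48) if (k==i).sum()>2])
        E=E[abs(np.hypot(*(E-c).T)-R0)<.006]
        if len(E)<6: return c,len(E),None
        s=least_squares(lambda q:np.hypot(*(E-q).T)-R0,c,loss='soft_l1',f_scale=.0007); c=s.x
    return c,len(E),np.sqrt(np.mean(s.fun**2))
def measure(n,ax=(.483,-.32),pr=True):
    m=cam(n);p,d=read_camera(n)
    P=cloud(m,np.ones((480,640),bool),d); P=P[np.hypot(P[:,0]-ax[0],P[:,1]-ax[1])<.12]
    def f(z0,z1,R0,c0,rm): 
        S=P[(P[:,2]>z0)&(P[:,2]<z1)&(np.hypot(P[:,0]-c0[0],P[:,1]-c0[1])<rm)]; return circ(S,R0,c0) if len(S)>20 else (None,0,None)
    out={}
    for r in regions_of(n,"cap")[:1]:
        c=cloud(m,r["pixels"],d); t=c[c[:,2]>c[:,2].max()-.006]
        (x,y),rad=cv2.minEnclosingCircle(t[:,:2].astype(np.float32)*1000)
        out["cap"]=(np.array([x,y])/1000,rad,len(t),np.median(t[:,2]))
        out["capfit"]=circ(t,.0235,np.array([x,y])/1000)
    out["flange"]=f(.044,.052,.028,ax,.031); out["base"]=f(.012,.020,.042,ax,.046)
    K=P[(P[:,2]>.09)&(P[:,2]<.104)&(P[:,0]<ax[0]-.025)|(P[:,2]>.09)&(P[:,2]<.104)&(P[:,1]<ax[1]-.04)]
    if len(K): out["knob"]=(np.median(K,0),len(K))
    if pr:
        for k,v in out.items(): print(n,k,*[np.round(x,4) if x is not None else x for x in v])
    return out,P
E
python3 - <<'E'
from h import *
for n in ("scene","side","wrist"):
    o,P=measure(n)
    h=np.histogram(P[:,2],bins=np.arange(-.004,.15,.004)); print([(round(b,3),int(c)) for c,b in zip(*h)])
    S=P[(P[:,2]>.06)&(P[:,2]<.117)&(P[:,0]>.45)]
    for z in (.06,.08,.1): 
        q=S[(S[:,2]>z)&(S[:,2]<z+.02)]; print(z,len(q),q.mean(0).round(4) if len(q) else 0,q.min(0).round(4) if len(q) else 0,q.max(0).round(4) if len(q) else 0)
E
```

```text
scene cap [ 0.4868 -0.3156] 24.6968 547 0.1387
scene capfit [ 0.4869 -0.3152] 48 0.0014
scene flange [ 0.4869 -0.3219] 38 0.0012
scene base [ 0.4871 -0.3223] 26 0.0009
scene knob [ 0.4146 -0.3262  0.0978] 107
[(np.float64(-0.004), 5067), (np.float64(0.0), 3086), (np.float64(0.004), 386), (np.float64(0.008), 215), (np.float64(0.012), 349), (np.float64(0.016), 251), (np.float64(0.02), 158), (np.float64(0.024), 62), (np.float64(0.028), 57), (np.float64(0.032), 94), (np.float64(0.036), 92), (np.float64(0.04), 81), (np.float64(0.044), 233), (np.float64(0.048), 375), (np.float64(0.052), 269), (np.float64(0.056), 199), (np.float64(0.06), 122), (np.float64(0.064), 109), (np.float64(0.068), 110), (np.float64(0.072), 94), (np.float64(0.076), 113), (np.float64(0.08), 112), (np.float64(0.084), 166), (np.float64(0.088), 111), (np.float64(0.092), 81), (np.float64(0.096), 142), (np.float64(0.1), 130), (np.float64(0.104), 106), (np.float64(0.108), 425), (np.float64(0.112), 340), (np.float64(0.116), 10), (np.float64(0.12), 49), (np.float64(0.124), 61), (np.float64(0.128), 65), (np.float64(0.132), 79)
[... 2486 characters left out ...]
64(0.076), 36), (np.float64(0.08), 37), (np.float64(0.084), 69), (np.float64(0.088), 46), (np.float64(0.092), 59), (np.float64(0.096), 266), (np.float64(0.1), 180), (np.float64(0.104), 52), (np.float64(0.108), 763), (np.float64(0.112), 822), (np.float64(0.116), 4), (np.float64(0.12), 10), (np.float64(0.124), 35), (np.float64(0.128), 36), (np.float64(0.132), 63), (np.float64(0.136), 1420), (np.float64(0.14), 79), (np.float64(0.144), 0)]
0.06 166 [ 0.4837 -0.232   0.0703] [ 0.4673 -0.3561  0.06  ] [ 0.525  -0.2006  0.0798]
0.08 310 [ 0.4933 -0.2285  0.0927] [ 0.4677 -0.2584  0.08  ] [ 0.5272 -0.2001  0.1   ]
0.1 1783 [ 0.5011 -0.233   0.1111] [ 0.4679 -0.261   0.1   ] [ 0.5268 -0.2001  0.1163]
```

The cap sits about 6.7 mm off axis towards +y, consistent across all three cameras. I'll turn the jaws to lie along x, shut them, and push towards −y with the finger sides.

Request:
{"op": "step_arm", "data": {"deltas": [[-1,0,0,0,10],[-1,0,0,0,20],[-1,0,0,0,30],[-1,0,0,0,40],[-1,0,0,0,50],[-1,0,0,0,58],[-1,0,0,0,58],[-1,0,0,0,58]], "newtons": 3}}

```text
time_s: 6.78
tool_pos: [0.4626, -0.293, 0.3835]
tool_rot: [57.6, 86.7, 66.9]
force: [0.6, 0.9, -0.1]
grip_width: 0.0149
```

```bash
python3 - <<'E'
from h import *
print(tool(), monitor.get_obs()["grip_width"])
o,P=measure("wrist",(.489,-.321))
for w in ([.481,-.265,.22],[.481,-.265,.145]): print(w,td(w))
E
```

```text
(array([ 0.4626, -0.293 ,  0.3835]), array([[ 0.023, -0.162,  0.987],
       [ 0.053,  0.986,  0.161],
       [-0.998,  0.049,  0.031]]), array([-26.4,   6.6,  64.3,  85.2,  -9.2,  92.8,  46.8]), array([ 0.58,  0.94, -0.09]), 6.775) 0.014932419241398568
wrist cap [ 0.4888 -0.3141] 24.1 1504 0.1387
wrist capfit [ 0.4886 -0.3139] 48 0.0003
wrist flange [ 0.4896 -0.3212] 21 0.0003
wrist base [ 0.4895 -0.3212] 32 0.0005
wrist knob [ 0.4202 -0.3253  0.0982] 177
[0.481, -0.265, 0.22] [0.165  0.0166 0.0176]
[0.481, -0.265, 0.145] [0.2399 0.0129 0.0153]
```

Request:
{"op": "step_arm", "data": {"deltas": [[-1,0.06,0.015,0.015,0],[-1,0.12,0.015,0.018,0],[-1,0.17,0.015,0.018,0],[-1,0.21,0.014,0.018,0],[-1,0.24,0.01,0.018,0],[-1,0.24,0.01,0.018,0]]}}

```text
time_s: 7.62
tool_pos: [0.4826, -0.2669, 0.1428]
tool_rot: [62.6, 86.7, 71.8]
force: [0.4, 0.1, 0.3]
grip_width: 0.0004
```

```bash
python3 - <<'E'
from h import *
print(tool(), monitor.get_obs()["grip_width"])
p,d=read_camera("wrist");q,_=read_camera("side")
cv2.imwrite("pics/w2.png",np.hstack([p[100:420,120:520,::-1],cv2.resize(q[160:300,300:440,::-1],(320,320))]))
measure("wrist",(.4895,-.3212));measure("side",(.488,-.3217))
E
```

```text
(array([ 0.4826, -0.2669,  0.1428]), array([[ 0.018, -0.16 ,  0.987],
       [ 0.054,  0.986,  0.158],
       [-0.998,  0.051,  0.026]]), array([-22.6,  17.5,  59.5, 105.5, -19.7,  67.7,  52.9]), array([0.38, 0.11, 0.3 ]), 7.625) 0.0004103499912020574Traceback (most recent call last):
  File "<stdin>", line 5, in <module>
  File "h.py", line 50, in measure
    out["capfit"]=circ(t,.0235,np.array([x,y])/1000)
                  ~~~~^^^^^^^^^^^^^^^^^^^^^^^^^^^^^^
  File "h.py", line 36, in circ
    E=E[abs(np.hypot(*(E-c).T)-R0)<.006]
                       ~^~
ValueError: operands could not be broadcast together with shapes (0,) (2,)
```

View pics/w2.png

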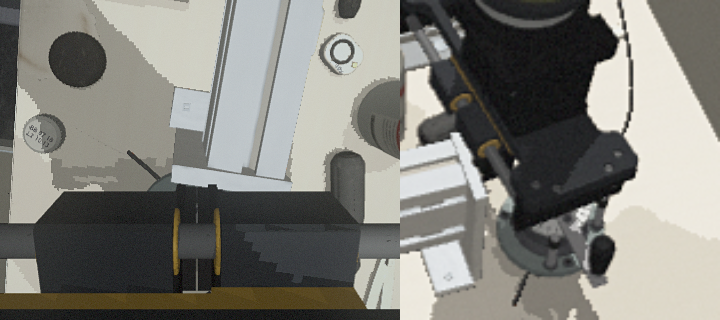

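Picture: the gripper hides the cap, and the shut tips stand beside it on the rail side, clear of everything. I'll push slowly by a part of the distance, then back off, rise and look.

Request:
{"op": "step_arm", "data": {"deltas": [[-1,0,-0.004,0,0],[-1,0,-0.007,0,0],[-1,0,-0.0085,0,0],[-1,0,-0.01,0,0],[-1,0,-0.0115,0,0],[-1,0,-0.013,0,0],[-1,0,-0.0145,0,0],[-1,0,-0.016,0,0],[-1,0,-0.017,0,0],[-1,0,-0.017,0,0]]}}

```text
time_s: 9.07
tool_pos: [0.4868, -0.2844, 0.1439]
tool_rot: [58.0, 86.7, 67.1]
force: [1.4, -0.4, 0.3]
grip_width: 0.0011
```

```bash
python3 -c "
from h import *
print(tool())"
```

```text
(array([ 0.4868, -0.2844,  0.1439]), array([[ 0.022, -0.159,  0.987],
       [ 0.053,  0.986,  0.158],
       [-0.998,  0.049,  0.031]]), array([-19.9,  19.3,  59. , 103.9, -21.2,  68.2,  55.2]), array([ 1.36, -0.41,  0.32]), 9.075)
```

Request:
{"op": "step_arm", "data": {"deltas": [[-1,0,0.006,0,0],[-1,0,0.013,0,0],[-1,-0.05,0.013,0,0],[-1,-0.11,0.012,0,0],[-1,-0.16,0.01,0,0],[-1,-0.21,0.0,0,0],[-1,-0.24,-0.01,-0.01,0],[-1,-0.24,-0.01,-0.01,0]]}}

```text
time_s: 10.07
tool_pos: [0.4728, -0.3103, 0.385]
tool_rot: [53.9, 86.7, 62.9]
force: [-0.3, 0.5, -0.3]
grip_width: 0.0004
```

```bash
python3 - <<'E'
from h import *
print(tool())
measure("wrist",(.4895,-.3212));measure("side",(.488,-.3217))
E
```

```text
(array([ 0.4728, -0.3103,  0.385 ]), array([[ 0.026, -0.157,  0.987],
       [ 0.051,  0.986,  0.156],
       [-0.998,  0.046,  0.034]]), array([-22.4,  10.7,  64.6,  82.7, -12.9,  93.4,  50.2]), array([-0.25,  0.55, -0.34]), 10.075)
wrist cap [ 0.4893 -0.3169] 23.9105 1532 0.1387
wrist capfit [ 0.4895 -0.3168] 48 0.0003
wrist flange [ 0.4895 -0.3213] 20 0.0003
wrist base [ 0.4895 -0.3212] 33 0.0005
wrist knob [ 0.4202 -0.3258  0.0987] 183
side flange [ 0.4884 -0.3215] 40 0.0012
side base [ 0.4884 -0.3216] 29 0.0009
side knob [ 0.4163 -0.3261  0.0979] 100
```

```bash
python3 - <<'E'
from h import *
for w in ([.489,-.268,.30],[.489,-.268,.2],[.489,-.268,.145]): print(w,td(w))
E
```

```text
[0.489, -0.268, 0.3] [0.0836 0.0319 0.0194]
[0.489, -0.268, 0.2] [0.1835 0.0268 0.0165]
[0.489, -0.268, 0.145] [0.2384 0.024  0.0149]
```

Request:
{"op": "step_arm", "data": {"deltas": [[-1,0.04,0.02,0.01,5],[-1,0.084,0.032,0.0194,9],[-1,0.14,0.029,0.018,9],[-1,0.184,0.027,0.0165,9],[-1,0.22,0.025,0.0155,9],[-1,0.2384,0.024,0.0149,9],[-1,0.2384,0.024,0.0149,9]]}}

```text
time_s: 11.15
tool_pos: [0.4887, -0.269, 0.1452]
tool_rot: [69.8, 86.7, 70.0]
force: [-0.0, -0.1, 1.0]
grip_width: 0.0002
```

```bash
python3 -c "
from h import *
print(tool());print(td([.489,-.2888,.145]))"
```

```text
(array([ 0.4887, -0.269 ,  0.1452]), array([[ 0.02 , -0.003,  1.   ],
       [ 0.054,  0.999,  0.002],
       [-0.998,  0.054,  0.02 ]]), array([-23. ,  18.8,  60.5, 104.6, -21. ,  68.3,  44.7]), array([-0.  , -0.06,  0.98]), 11.15)
[-0.0009 -0.0198  0.0003]
```

Request:
{"op": "step_arm", "data": {"deltas": [[-1,0,-0.005,0,0],[-1,0,-0.009,0,0],[-1,0,-0.011,0,0],[-1,0,-0.0125,0,0],[-1,0,-0.014,0,0],[-1,0,-0.0155,0,0],[-1,0,-0.017,0,0],[-1,0,-0.0185,0,0],[-1,0,-0.0195,0,0],[-1,0,-0.0195,0,0]]}}

```text
time_s: 12.4
tool_pos: [0.4894, -0.2894, 0.1453]
tool_rot: [67.0, 86.7, 67.1]
force: [-1.4, 0.9, -0.6]
grip_width: 0.0003
```

```bash
python3 -c "
from h import *
print(tool()[0])"
```

```text
[ 0.4894 -0.2894  0.1453]
```

Request:
{"op": "step_arm", "data": {"deltas": [[-1,0,0.006,0,0],[-1,0,0.013,0,0],[-1,-0.05,0.013,0,0],[-1,-0.11,0.012,0,0],[-1,-0.16,0.01,0,0],[-1,-0.21,0.0,0,0],[-1,-0.24,-0.01,-0.01,0],[-1,-0.24,-0.01,-0.01,0]]}}

```text
time_s: 13.4
tool_pos: [0.4737, -0.3138, 0.3865]
tool_rot: [62.8, 86.7, 62.9]
force: [0.3, 0.5, -1.0]
grip_width: 0.0002
```

```bash
python3 - <<'E'
from h import *
print(tool())
measure("wrist",(.4895,-.3212));measure("wrist",(.4895,-.3212));p,d=read_camera("wrist");cv2.imwrite("pics/w3.png",p[60:420,120:520,::-1])
E
```

```text
(array([ 0.4737, -0.3138,  0.3865]), array([[ 0.026, -0.001,  1.   ],
       [ 0.051,  0.999, -0.   ],
       [-0.998,  0.051,  0.026]]), array([-22.2,  11.6,  65.5,  82.2, -13.7,  93.8,  42.1]), array([ 0.31,  0.52, -0.95]), 13.4)
wrist cap [ 0.4887 -0.3218] 23.9652 1531 0.1386
wrist capfit [ 0.4887 -0.3217] 48 0.0003
wrist flange [ 0.4894 -0.3214] 22 0.0003
wrist base [ 0.4895 -0.3212] 32 0.0004
wrist knob [ 0.4203 -0.326   0.0986] 182
wrist cap [ 0.4883 -0.3218] 24.2629 1546 0.1386
wrist capfit [ 0.4887 -0.3217] 48 0.0004
wrist flange [ 0.4893 -0.3215] 23 0.0003
wrist base [ 0.4895 -0.3214] 33 0.0006
wrist knob [ 0.4204 -0.326   0.0985] 181
```

View pics/w3.png

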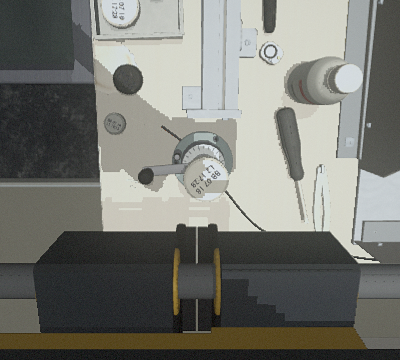

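Picture: the cap now looks concentric with the scale ring, with the knob at (147,176) to the left (robot side). The measured offset is about 0.8 mm, which is good. Next is the knob.

```bash
python3 - <<'E'
from h import *
for w in ([.42,-.29,.28],[.42,-.29,.2],[.42,-.29,.14],[.42,-.292,.105]): print(w,td(w))
m=cam("scene");p,d=read_camera("scene");P=cloud(m,np.ones((480,640),bool),d)
s=P[(P[:,0]>.35)&(P[:,0]<.5)&(P[:,2]>.1)&(P[:,2]<.35)&(P[:,1]<-.4)];print(len(s),np.percentile(s[:,1],[1,50,99]))
E
```

```text
[0.42, -0.29, 0.28] [ 0.1026  0.0153 -0.0564]
[0.42, -0.29, 0.2] [ 0.1824  0.011  -0.058 ]
[0.42, -0.29, 0.14] [ 0.2423  0.0077 -0.0593]
[0.42, -0.292, 0.105] [ 0.2772  0.0038 -0.06  ]
6846 [-0.5214064  -0.45429123 -0.45230365]
```

Request:
{"op": "step_arm", "data": {"deltas": [[-1,0.03,0.01,-0.05,0],[-1,0.08,0.016,-0.056,0],[-1,0.13,0.014,-0.057,0],[-1,0.182,0.011,-0.058,0],[-1,0.225,0.009,-0.059,0],[-1,0.26,0.005,-0.0597,0],[-1,0.277,0.004,-0.06,0],[-1,0.277,0.004,-0.06,0]]}}

```text
time_s: 14.7
tool_pos: [0.4197, -0.293, 0.1057]
tool_rot: [69.3, 86.7, 69.4]
force: [-0.0, -0.2, 0.8]
grip_width: 0.0003
```

```bash
python3 - <<'E'
from h import *
print(tool())
for t in (184,188,192,196,200,205,210,215,220,225,230,235,240,244):
    a=np.radians(t); w=[.4895+.07*np.cos(a),-.3213+.07*np.sin(a)+.0165,.105]; print(t,np.round(w,4),td(w))
p,d=read_camera("scene");cv2.imwrite("pics/s4.png",cv2.resize(p[180:320,300:480,::-1],None,fx=4,fy=4))
E
```

```text
(array([ 0.4197, -0.293 ,  0.1057]), array([[ 0.02 , -0.003,  1.   ],
       [ 0.054,  0.999,  0.002],
       [-0.998,  0.054,  0.02 ]]), array([-21.9,  15.4,  63.4, 112.8, -19. ,  62.7,  50.1]), array([-0.01, -0.18,  0.76]), 14.7)
184 [ 0.4197 -0.3097  0.105 ] [-0.0002 -0.0167 -0.0001]
188 [ 0.4202 -0.3145  0.105 ] [-0.0004 -0.0215  0.0004]
192 [ 0.421  -0.3194  0.105 ] [-0.0007 -0.0263  0.0013]
196 [ 0.4222 -0.3241  0.105 ] [-0.0009 -0.0311  0.0024]
200 [ 0.4237 -0.3287  0.105 ] [-0.0011 -0.0357  0.0039]
205 [ 0.4261 -0.3344  0.105 ] [-0.0014 -0.0414  0.0063]
210 [ 0.4289 -0.3398  0.105 ] [-0.0016 -0.0468  0.0091]
215 [ 0.4322 -0.345   0.105 ] [-0.0018 -0.0519  0.0123]
220 [ 0.4359 -0.3498  0.105 ] [-0.002  -0.0568  0.0161]
225 [ 0.44   -0.3543  0.105 ] [-0.0022 -0.0613  0.0202]
230 [ 0.4445 -0.3584  0.105 ] [-0.0023 -0.0654  0.0247]
235 [ 0.4493 -0.3621  0.105 ] [-0.0024 -0.0692  0.0295]
240 [ 0.4545 -0.3654  0.105 ] [-0.0025 -0.0724  0.0346]
244 [ 0.4588 -0.3677  0.105 ] [-0.0025 -0.0748  0.039 ]
```

View pics/s4.png

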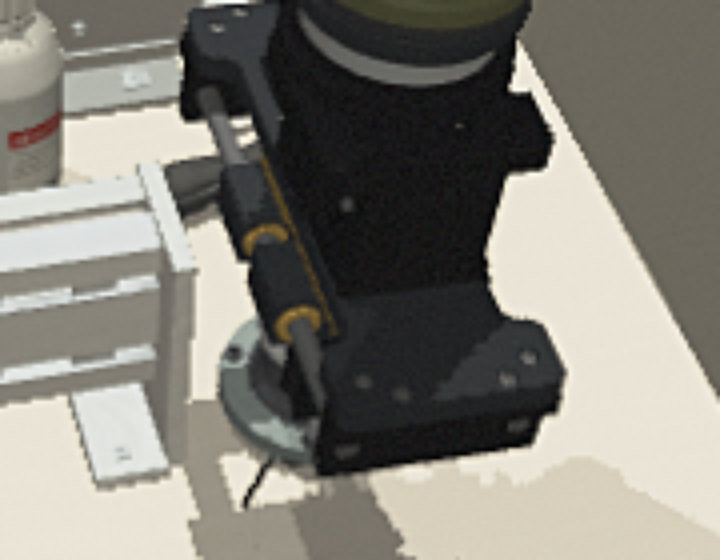

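Picture: the gripper is at the knob, its body beside and above the stage, and the force is near zero. I'll push slowly along the arc.

Request:
{"op": "step_arm", "data": {"deltas": [[-1,0,-0.007,0,0],[-1,0,-0.011,0,0],[-1,0,-0.0135,0,0],[-1,0,-0.0155,0,0],[-1,0,-0.0175,0,0],[-1,-0.0003,-0.0195,0.0002,0],[-1,-0.0004,-0.0217,0.0005,0],[-1,-0.0005,-0.0242,0.0008,0],[-1,-0.0007,-0.0267,0.0013,0],[-1,-0.0008,-0.0292,0.0018,0],[-1,-0.001,-0.0317,0.0025,0],[-1,-0.001,-0.0342,0.0034,0]]}}

```text
time_s: 16.25
tool_pos: [0.4239, -0.3278, 0.1058]
tool_rot: [66.9, 86.7, 67.0]
force: [-0.5, 0.7, 0.5]
grip_width: 0.0006
```

Request:
{"op": "step_arm", "data": {"deltas": [[-1,-0.0001,-0.0024,0.0009,0],[-1,-0.0002,-0.0048,0.0019,0],[-1,-0.0004,-0.0072,0.0029,0],[-1,-0.0005,-0.0099,0.0043,0],[-1,-0.0006,-0.0126,0.0057,0],[-1,-0.0007,-0.0152,0.0073,0],[-1,-0.0008,-0.0177,0.0089,0],[-1,-0.0009,-0.0202,0.0108,0],[-1,-0.001,-0.0226,0.0127,0],[-1,-0.0011,-0.0248,0.0147,0],[-1,-0.0012,-0.027,0.0168,0],[-1,-0.0012,-0.027,0.0168,0]]}}

```text
time_s: 17.75
tool_pos: [0.4409, -0.355, 0.1059]
tool_rot: [66.5, 86.7, 66.6]
force: [0.8, 0.4, 1.1]
grip_width: 0.0005
```

```bash
python3 - <<'E'
from h import *
print(tool())
for t in (225,228,231,234,237,240,244):
    a=np.radians(t); w=[.4895+.07*np.cos(a),-.3213+.07*np.sin(a)+.0165,.105]; print(t,np.round(w,4),td(w))
for n in ("scene","side","wrist"):
  m=cam(n);p,d=read_camera(n);P=cloud(m,np.ones((480,640),bool),d)
  K=P[(P[:,2]>.06)&(P[:,2]<.104)&(P[:,0]<.47)&(P[:,0]>.39)&(P[:,1]<-.30)&(P[:,1]>-.41)];print(n,len(K),np.median(K,0) if len(K) else 0)
E
```

```text
(array([ 0.4409, -0.355 ,  0.1059]), array([[ 0.023, -0.003,  1.   ],
       [ 0.053,  0.999,  0.002],
       [-0.998,  0.053,  0.023]]), array([-10.6,  23.9,  59.4, 105.3, -25.8,  65.7,  58.3]), array([0.82, 0.43, 1.09]), 17.75)
225 [ 0.44   -0.3543  0.105 ] [ 0.0009  0.0006 -0.001 ]
228 [ 0.4427 -0.3568  0.105 ] [ 0.0008 -0.0019  0.0017]
231 [ 0.4454 -0.3592  0.105 ] [ 0.0008 -0.0043  0.0045]
234 [ 0.4484 -0.3614  0.105 ] [ 0.0007 -0.0065  0.0074]
237 [ 0.4514 -0.3635  0.105 ] [ 0.0007 -0.0086  0.0104]
240 [ 0.4545 -0.3654  0.105 ] [ 0.0007 -0.0105  0.0135]
244 [ 0.4588 -0.3677  0.105 ] [ 0.0006 -0.0128  0.0178]
scene 119 [ 0.43194968 -0.34514178  0.09488108]
side 88 [ 0.43276979 -0.34840173  0.09310315]
wrist 601 [ 0.44045129 -0.34342413  0.09601302]
```

Request:
{"op": "step_arm", "data": {"deltas": [[-1,0,-0.001,0.001,0],[-1,0,-0.002,0.0018,0],[-1,0,-0.003,0.0032,0],[-1,0,-0.0043,0.0045,0],[-1,0,-0.0043,0.0045,0]]}}

```text
time_s: 18.52
tool_pos: [0.4454, -0.359, 0.1057]
tool_rot: [66.7, 86.7, 66.9]
force: [0.6, 0.7, 0.6]
grip_width: 0.0004
```

Request:
{"op": "step_arm", "data": {"deltas": [[-1,0,-0.0008,0.001,0],[-1,0,-0.0015,0.002,0],[-1,0,-0.0022,0.003,0],[-1,0,-0.0022,0.003,0]]}}

```text
time_s: 19.02
tool_pos: [0.4483, -0.3612, 0.1057]
tool_rot: [66.9, 86.7, 67.0]
force: [-0.7, 0.9, 0.3]
grip_width: 0.0005
```

Request:
{"op": "step_arm", "data": {"deltas": [[-1,0,-0.0007,0.001,0],[-1,0,-0.0014,0.002,0],[-1,0,-0.0021,0.003,0],[-1,0,-0.0021,0.003,0]]}}

```text
time_s: 19.52
tool_pos: [0.4511, -0.3629, 0.1055]
tool_rot: [67.5, 86.7, 67.7]
force: [-0.8, 2.0, 0.3]
grip_width: 0.0005
```

Request:
{"op": "step_arm", "data": {"deltas": [[-1,0,-0.0006,0.001,0],[-1,0,-0.0013,0.002,0],[-1,0,-0.0019,0.003,0],[-1,0,-0.0019,0.003,0]]}}

```text
time_s: 20.02
tool_pos: [0.4523, -0.3631, 0.1049]
tool_rot: [72.5, 86.5, 72.6]
force: [-5.8, 6.4, 3.4]
grip_width: 0.0005
```

```bash
python3 - <<'E'
from h import *
print(tool())
for n in ("scene","wrist"):
  m=cam(n);p,d=read_camera(n);P=cloud(m,np.ones((480,640),bool),d)
  K=P[(P[:,2]>.06)&(P[:,2]<.104)&(P[:,0]<.47)&(P[:,0]>.39)&(P[:,1]<-.30)&(P[:,1]>-.41)];print(n,len(K),np.median(K,0) if len(K) else 0)
  cv2.imwrite(f"pics/{n}5.png",p[:,:,::-1])
a=cv2.resize(cv2.imread("pics/scene5.png")[200:300,330:450],None,fx=4,fy=4);b=cv2.imread("pics/wrist5.png")[60:460,120:520];cv2.imwrite("pics/5.png",np.hstack([cv2.resize(a,(400,400)),b]))
E
```

```text
(array([ 0.4523, -0.3631,  0.1049]), array([[ 0.018, -0.003,  1.   ],
       [ 0.058,  0.998,  0.002],
       [-0.998,  0.058,  0.018]]), array([ -8.6,  26.1,  58.2, 103. , -27.3,  67. ,  59. ]), array([-5.79,  6.41,  3.45]), 20.025)
scene 131 [ 0.4431795  -0.35421384  0.0945914 ]
wrist 629 [ 0.45184649 -0.35155723  0.09561256]
```

View pics/5.png

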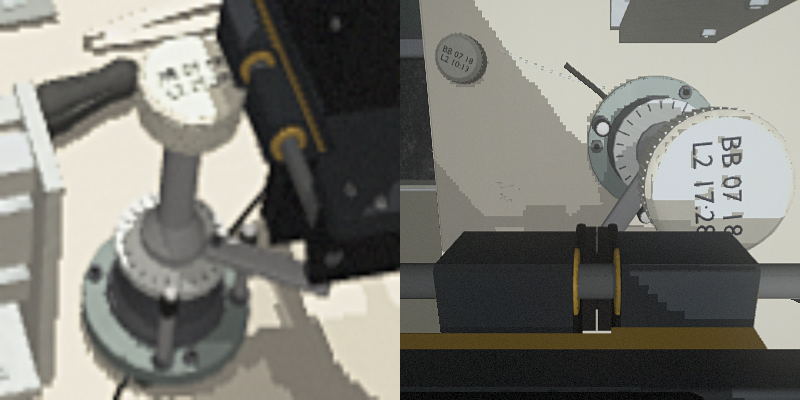

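Picture: the arm lies against the right-hand stop pin. The force has jumped to 6–9 N and the cap is still seated. I'll back off along the tangent, rise and measure.

Request:
{"op": "step_arm", "data": {"deltas": [[-1,0,0.002,-0.002,0],[-1,0,0.005,-0.006,0],[-1,0,0.009,-0.014,0],[-1,-0.01,0.012,-0.02,0],[-1,-0.05,0.012,-0.02,0],[-1,-0.1,0.012,-0.02,0],[-1,-0.16,0.012,-0.01,0],[-1,-0.22,0.02,0.0,0],[-1,-0.27,0.03,0.01,0],[-1,-0.28,0.035,0.02,0],[-1,-0.28,0.035,0.02,0]]}}

```text
time_s: 21.5
tool_pos: [0.4683, -0.3447, 0.3876]
tool_rot: [66.2, 86.7, 66.5]
force: [-0.7, 0.2, -0.7]
grip_width: 0.0004
```

```bash
python3 - <<'E'
from h import *
print(tool())
for n in ("wrist","scene","side"):
  o,P=measure(n,(.4895,-.3212) if n=="wrist" else (.4875,-.322))
  if "knob" in o:
    k=o["knob"][0][:2]-o["base"][0]; print(n,"knob r,angle",np.hypot(*k),np.degrees(np.arctan2(k[1],k[0]))%360)
E
```

```text
(array([ 0.4683, -0.3447,  0.3876]), array([[ 0.023, -0.004,  1.   ],
       [ 0.053,  0.999,  0.003],
       [-0.998,  0.053,  0.023]]), array([-16.4,  14.9,  65.2,  79.9, -16.5,  95. ,  47.1]), array([-0.67,  0.2 , -0.72]), 21.5)
wrist cap [ 0.4897 -0.3218] 23.8291 1579 0.1386
wrist capfit [ 0.4896 -0.3219] 48 0.0003
wrist flange [ 0.4897 -0.3215] 23 0.0004
wrist base [ 0.4896 -0.3214] 33 0.0005
wrist knob [ 0.4516 -0.378   0.0985] 172
wrist knob r,angle 0.06819109882271163 236.04812869085578
scene flange [ 0.4876 -0.3224] 38 0.0009
scene base [ 0.4876 -0.3219] 32 0.0013
scene knob [ 0.4463 -0.378   0.0971] 107
scene knob r,angle 0.06960166458302765 233.63393212073083
side cap [ 0.4884 -0.3229] 23.9819 531 0.1387
side capfit [ 0.4884 -0.3229] 48 0.0014
side flange [ 0.4888 -0.3219] 39 0.0009
side base [ 0.4887 -0.3218] 32 0.0007
side knob [ 0.4476 -0.3783  0.0979] 91
side knob r,angle 0.06984138966407097 233.97785520113993
```

```bash
python3 - <<'E'
from h import *
for n in ("scene",):
    m=cam(n);p,d=read_camera(n)
    for t in ("small_bottle","black_cap","grey_cap"):
        for r in regions_of(n,t)[:1]: print(t,np.median(cloud(m,r["pixels"],d),0).round(3))
print(env.sign_off())
E
```

```text
small_bottle [ 0.614 -0.214  0.086]
black_cap [ 0.385 -0.212  0.016]
grey_cap [ 0.365 -0.269  0.014]
the job is handed in; nothing more can be done
None
```

The cap is centred on the post and the stage's arm is at the right-hand stop; the job is handed in at about 22 s of the 70 s.

- **Cap:** I pushed it with the shut fingertips in two light pushes, taking it from about 7 mm off the axis to about 0.8 mm.
- **Stage arm:** I pushed the knob round about 52° until the force rose from about 1 N to about 9 N. The picture showed the arm lying against the right-hand pin. I then backed off and rose clear.
- **Centring after the turn:** the wrist camera puts the cap about 0.5 mm off the axis and the side camera about 1.1 mm. The cap moved 0.9 mm during the turn, so it is probably a little under 1 mm off. The scene camera no longer found the cap.
- **Knob angle:** the wrist camera gives 236° and the other two about 234°, which is within the calibration error. I didn't measure separately whether the arm moved back from the rubber stop when I let go.
- **Other things:** the bottle, black cap and grey cap stayed within 1 mm of where they started. I didn't check the loupe at the end, but the gripper stayed above it.
- **Tool tilt:** the tool ended up tilted about 3° after the high pass over the hose reached a joint limit. It did no harm.

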